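# Clear the flow handset off the soaking tub and close the tub

## Task

The flow handset was left lying across the soaking tub: take it off and lay it flat inside the steel instrument tray. Then take the lid from its inclined rest and set it on the tub, feeling round until its four feet drop into the notches of the steel ring, so that it sits fully home and level. Set things down rather than dropping or ramming them, let go, and leave the canister, the timer and the mouse alone.

Things in the scene. Friction and masses are not known exactly. Their poses are not given: they have to be found in the camera images.
- handset: Flow handset, 0.25 kg, 185 mm long: a white box-shaped barrel 34 mm wide (y) and 30 mm high (z) with a blue sleeve, and a short round mouthpiece (30 mm across) at its +x end. It starts lying across the mouth of the tub at any yaw. Origin: centre of the underside; x along its length, z up.
- handset_mid (a point): Centre of the handset's barrel, 15 mm above its underside.
- tray: Shallow open steel tray fixed to the desk, empty, 250 (x) by 130 (y) mm, 22 mm high, walls and floor 4 mm thick. Origin: centre of the underside, z up. Tray and lid rest may stand on either side of the tub.
- lid: White plastic lid, 0.2 kg: disc 136 mm across, 6 mm thick, upright fin grip on top, four feet below (10 x 10 mm, 8 mm deep, centred 51 mm from the axis along the lid's +x, +y, -x, -y). Origin: centre of the disc's underside (seating face), z out of the top: feet z -8..0, disc 0..6, fin 6..42 mm. Starts leaning 25 degrees from level on its rest, on its feet.
- lid_fin (a point): Middle of the lid's fin, 24 mm above the seating face on the lid's axis. The fin is 60 mm long (lid x), 14 mm thick (lid y) and 36 mm tall (lid z).
- lid_rest: White inclined rest fixed to the desk, 140 mm wide, a board sloping 25 degrees that rises towards the rest's +x, so that the lid on it faces up and to the rest's -x (towards the robot); a lip 22 mm high and 60 mm wide at the low edge stops the lid. Origin: centre of its foot on the desk; its high edge is 82 mm above the desk.
- tub_rim (a point): Centre of the tub's mouth at rim height, 100 mm above the desk; z up. Feet standing on the steel ring leave the lid 8 mm too high; feet in the notches let its seating face lie on the rim. Where the notches are is not reported: look from above or feel for them by turning the lid and lowering it gently.
- tub: Round grey tub fixed to the desk, 130 mm across at the rim, 4 mm wall. Inside the wall, flush with the rim, a flat steel ring (radius 42 to 61 mm, 12 mm thick) with four notches 90 degrees apart, each about 4.5 mm wider than a lid foot on either side (5 degrees of turn). The ring's angle differs each time; the lid cannot turn it. Origin: centre of the underside.
- canister: Bystander: white wipes canister with a green label, 90 mm across, 120 mm high, beyond the tub. Origin: centre of its underside.
- timer: Bystander: white desk timer, 50 by 110 by 60 mm, beyond the tub. Origin: centre of its underside.
- mouse: Bystander: black computer mouse, 100 by 58 by 32 mm, beyond the tub. Origin: centre of its underside.
Mind the look-alikes: they are no part of the job. What is shaped like the tub but red is not meant.

How it is judged (in metres and radians):
On the way, in this order (a step that is already met when the one before it is completed fails the run):
1. the handset lies flat in the tray, released (x of handset_mid in the frame of tray between -0.06 and 0.06 m and y of handset_mid in the frame of tray between -0.06 and 0.06 m and z of handset_mid in the frame of tray below 0.028 m and angle between handset's own x axis and vertical between 1.51 and 1.63 rad and contact force between the fingers and handset below 0.5 N and linear speed of handset below 0.02 m/s), for 0.2 s.
2. the lid sits fully home and level on the tub (horizontal distance between lid and tub_rim below 0.008 m and z of lid in the frame of tub_rim between -0.003 and 0.003 m and angle between lid's own z axis and vertical below 0.035 rad), for 0.2 s.
At the end, for the whole second after the job is handed in: The handset lies flat on the tray floor (its middle within 60 mm of the tray centre each way, level within 3.5 degrees) and the lid sits on the tub: seating face within 3 mm of the rim height, level within 2 degrees, within 8 mm of centre; both released and at rest (all of step 1 and all of step 2 and linear speed of lid below 0.02 m/s and contact force between the fingers and lid below 0.5 N); the robot touches nothing.
It fails at once if a bystander (canister, timer, mouse) is pushed more than 30 mm or tipped ((distance of canister from where it was at the start of the episode above 0.03 m or angle between canister's own z axis and vertical above 0.3 rad) or (distance of timer from where it was at the start of the episode above 0.03 m or angle between timer's own z axis and vertical above 0.3 rad) or (distance of mouse from where it was at the start of the episode above 0.03 m or angle between mouse's own z axis and vertical above 0.3 rad)).
It fails at once if the handset is let fall (faster than 0.5 m/s while the fingers do not hold it, a drop of some 13 mm) or rammed into the tray (over 150 N) (contact force between handset and tray above 150 N or (contact force between the fingers and handset below 0.1 N and linear speed of handset above 0.5 m/s)).
It fails at once if the lid is let fall (faster than 0.5 m/s while the fingers do not hold it, a drop of some 13 mm) or rammed onto the tub (over 150 N) (contact force between lid and tub above 150 N or (contact force between the fingers and lid below 0.1 N and linear speed of lid above 0.5 m/s)).
It also fails if it takes over 72 s, if anything falls off the work surface, if the arm or the gripper's body presses on something with over 40 N, if the wrist force passes 120 N, or if a joint passes its speed limit or range.

## Robot

A 6-joint arm with a two-finger parallel gripper is mounted at the origin on the work surface. World frame = base frame: x ahead of the robot, y to its left, z up, the work surface at z = 0. Lengths are in m, angles in degrees, forces in N, time in s.
With the tool pointing down it reaches from about 0.4 to 0.825 m from the base axis. Payload 7 kg.
Tool frame: the origin (TCP) lies between the finger pads; the fingertips stand 11 mm ahead of it and the grasp point (between the pads) lies 8 mm behind it; z points along the fingers, y is the direction in which the jaws open and shut (so a half turn about z gives the same grasp; the last joint's range is limited). The gripper opens to 88 mm and grips with 3 to 60 N. Pads are 19 mm wide; open, the fingers measure 130 mm over their backs; the gripper's body (78 mm by 193 mm) begins 47 mm behind the grasp point.
Start: joints at [82.454, 20.546, 0.682, 0, -70.136, -16.507], TCP at [0.275, 0.616, 0.238] pointing down, gripper open.
Joint ranges: [-176.03, 176.03], [-82.01, 121.73], [-58.28, 71.71], [-173.87, 95.51], [-174.79, -0.11], [-173.66, 173.66]. Speed limits (degrees/s): [136.94, 136.94, 172.46, 180, 180, 180].

## Interface

Orientations are given as a 3x3 rotation matrix whose columns are the frame's x, y, z axes.
In Python, from bench import telemetry, get_image, manip gives the robot as it stands. The module is installed in compiled form; this text tells all that it offers.
- The arm moves only by the shell command python3 -m pendant 'ROWS' [FORCE]. ROWS is JSON, a list of rows, each a list of 7 numbers: the shift along the tool's x, y, z in cm, then the turn, a rotation vector about the tool's x, y, z in rad, then the opening, from -1 (shut) to 1 (fully open), so that 0 is half open. A call has 1 to 20 rows; each row shifts and turns the commanded pose from where the row before left it, along the tool's axes as they then stand; what a row does not reach is not made up. A row lasts 1/10 s, in which the tool goes at most 50 mm and 8.59 degrees, less where a joint would pass 70% of its speed; a pose out of reach is approached as far as the arm can. A call is refused whole if a number of a shift passes 5 or a number of a turn 0.15, either way. A call with a gripper value outside its range is refused whole. The fingers move at their own pace and stop on an object; FORCE is the grip in N (left out, the last holds). Time passes only in rows, so rows that do not move let the fingers close. It gives the time, the measured TCP pose, the force and the opening at its end, in the units of the state.
- telemetry.read_state(): the state, without advancing time (a new reading comes with each control period).
- get_image(name): name is "scene" or "top" or "wrist"; returns a dict with "frame" (384x512x3 uint8, red, green, blue), "fx", "fy", "cx", "cy" (pixels), "view" (4x4, takes a point from world to camera coordinates). Camera axes: x right, y up, looking along -z (the intrinsics and any distortion apply to the point x, -y, -z); pixel columns grow to the right and rows downward; lengths in m; the calibration is good to about 2 mm. A picture is of the moment at which its call begins. There is no depth.
- manip.job_done(): hands the job in, once; it reports no verdict.
The state is a dict: "time_s": time; "qpos": joint angles; "qvel": joint speeds; "effort": joint torques, N m; "ee_pos": TCP position; "ee_rot": TCP orientation; "contact_force": force on the tool from outside, world axes, zero at the start; "torque": the same for the moment, N m; "gripper_width": opening from 0.0 (shut) to 1.0 (fully open).
Only numpy, scipy, OpenCV 4.12 (cv2) and the standard library are available. Lean on these libraries where they do the work, as an engineer would, in place of code of your own. Each camera call takes 0.05 s, during which the arm holds its last target. There are 200 camera calls.

## Working session

There is one attempt and no reset: what is moved stays moved. The work goes in short steps, Python scripts to look and compute and a shell command to move; the robot and the scene stay as the last step left them, time stands still between calls to the robot, and variables do not carry over. Pictures are saved under pics/ and viewed, about 8 in all and at most 12, crops included, and the job is handed in when it is done.

```bash
mkdir -p pics; cat > h.py <<'E'
import numpy as np,cv2
from bench import telemetry,get_image
def snap(n,f):
    g=get_image(n); cv2.imwrite('pics/'+f,g['frame'][:,:,::-1]); np.savez('pics/'+f+'.npz',**{k:np.array(v) for k,v in g.items()}); return g
def load(f): return np.load('pics/'+f+'.npz')
def ray(g,u,v):
    V=np.array(g['view']);R=V[:3,:3];o=-R.T@V[:3,3]
    d=R.T@np.array([(u-g['cx'])/g['fx'],-(v-g['cy'])/g['fy'],-1]); return o,d
def px2w(g,u,v,z):
    o,d=ray(g,u,v); return o+d*(z-o[2])/d[2]
def proj(g,p):
    V=np.array(g['view']);c=V[:3,:3]@np.array(p)+V[:3,3]
    return g['cx']+g['fx']*c[0]/-c[2], g['cy']+g['fy']*-c[1]/-c[2]
E
python3 - <<'E'
from h import *
for n in('scene','top'):
    g=snap(n,n+'1.png'); print(n,g['frame'].shape,[k for k in g],g['fx'],g['cx'],g['cy'],np.round(g['view'],3).tolist())
a=cv2.imread('pics/top1.png')
cv2.imwrite('pics/top1b.png',cv2.resize(a,(800,600),interpolation=cv2.INTER_CUBIC))
s=telemetry.read_state();print(s)
E
```

```text
scene (384, 512, 3) ['frame', 'fx', 'fy', 'cx', 'cy', 'view'] 370.43531040156546 255.61876614523024 191.08857175887314 [[-0.811, 0.585, -0.012, 0.41], [-0.434, -0.588, 0.682, 0.172], [0.392, 0.558, 0.731, -1.338], [0.0, 0.0, 0.0, 1.0]]
top (384, 512, 3) ['frame', 'fx', 'fy', 'cx', 'cy', 'view'] 383.9386169185381 257.4265306245762 187.76262427386553 [[0.029, -0.999, -0.019, -0.01], [0.99, 0.026, 0.139, -0.559], [-0.139, -0.023, 0.99, -1.178], [0.0, 0.0, 0.0, 1.0]]
{'time_s': 0.1, 'qpos': array([ 8.24531414e+01,  2.05859463e+01,  6.41062697e-01, -1.67473282e-02,
       -7.01354092e+01, -1.65061658e+01]), 'qvel': array([-0.03095003, -0.07619955,  0.11149004,  0.1344484 , -0.0370908 ,
       -0.03784742]), 'effort': array([-3.21370593e-03, -5.84165490e+01,  2.93751132e+01,  7.01560736e+00,
        1.01859873e-02, -5.71450028e-05]), 'ee_pos': array([0.27498602, 0.61601033, 0.2367506 ]), 'ee_rot': array([[ 9.13128118e-01, -4.07672457e-01, -4.56573081e-04],
       [-4.07672690e-01, -9.13127125e-01, -1.35311645e-03],
       [ 1.34719040e-04,  1.42170105e-03, -9.99998980e-01]]), 'contact_force': array([-0.33307488, -0.08638014, -0.80992393]), 'torque': array([ 0.04535412, -0.0244033 ,  0.01901037]), 'gripper_width': 0.9971082287427235}
```

View pics/top1b.png

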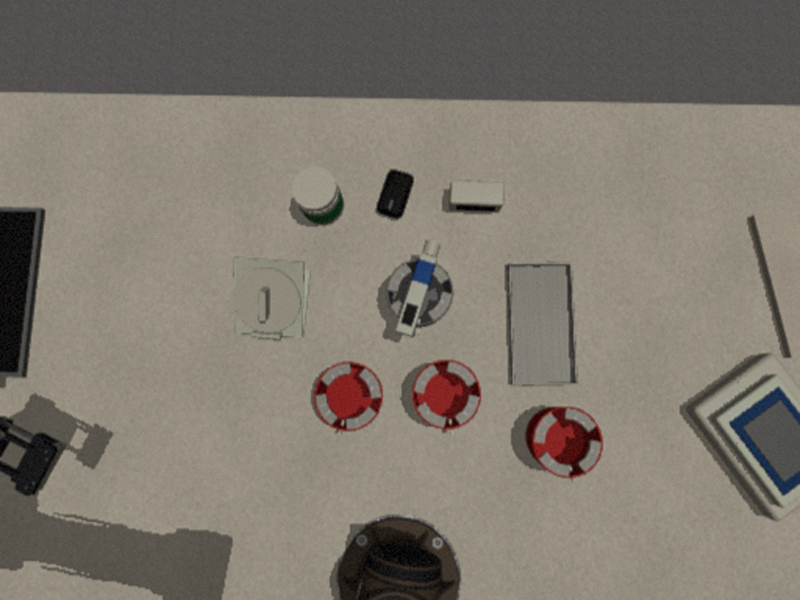

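View pics/scene1.png

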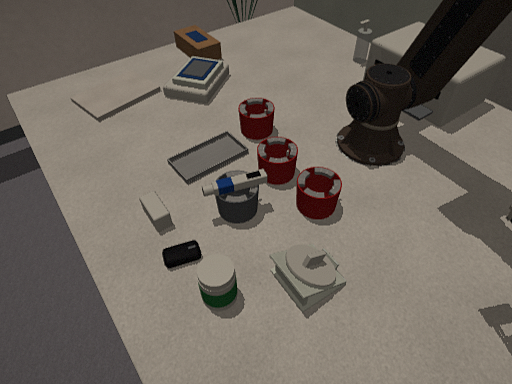

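The top view shows the tub (grey) at about (420,293) in the 800-wide picture with the handset over it, mouthpiece at (431,245) and tail at (407,333). The tray is at (541,324), the lid on its rest at (268,300), and the three red decoys are nearer the robot. I'll enlarge it to measure.

```bash
python3 - <<'E'
from h import *
g=load('top1.png'); s=1.5625
def P(u,v,z): return np.round(px2w(g,u/s,v/s,z),3)
print('tub',P(420,293,.1)); print('hs ends',P(431,243,.13),P(406,335,.13))
print('tray',[P(*c,.022) for c in((507,264),(571,264),(577,383),(511,384))])
print('lid',P(268,300,.055),'fin ends',P(262,289,.085),P(263,321,.085))
print('rest',[P(*c,0) for c in((234,335),(234,260))],[P(*c,.08) for c in((305,262),(303,337))])
a=g['frame'][:,:,::-1][140:250,140:300]
cv2.imwrite('pics/c1.png',cv2.resize(a,(800,550),interpolation=cv2.INTER_CUBIC))
E
```

```text
tub [ 0.552 -0.03   0.1  ]
hs ends [ 0.644 -0.048  0.13 ] [ 0.468 -0.006  0.13 ]
tray [array([ 0.628, -0.209,  0.022]), array([ 0.632, -0.34 ,  0.022]), array([ 0.389, -0.35 ,  0.022]), array([ 0.383, -0.218,  0.022])]
lid [0.536 0.274 0.055] fin ends [0.554 0.28  0.085] [0.491 0.274 0.085]
rest [array([0.468, 0.355, 0.   ]), array([0.627, 0.366, 0.   ])] [array([0.611, 0.199, 0.08 ]), array([0.463, 0.195, 0.08 ])]
```

View pics/c1.png

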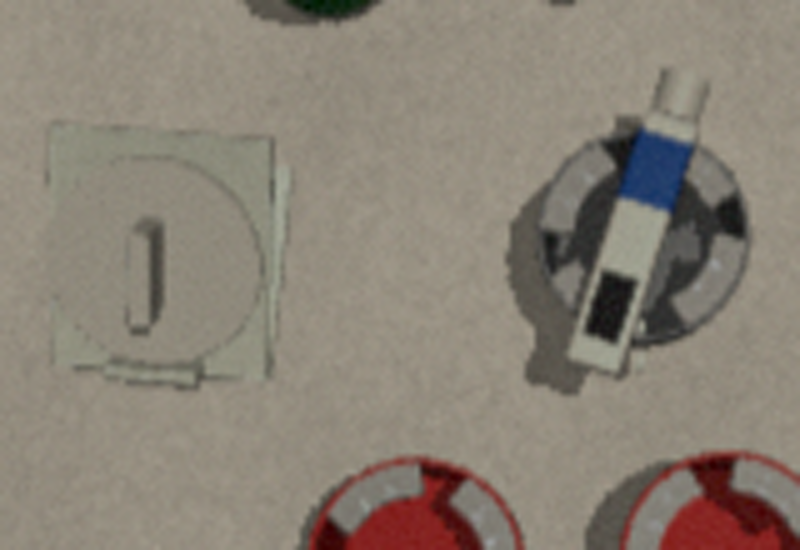

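The enlarged crop agrees: the handset axis runs from (682,70) to (598,370), and ring notches are visible at about (620,145), (733,215), (660,325) and (550,245). The fin runs along (145,225)-(138,330), with the lip at the bottom, so uphill is world +x. All the sizes check out (tray 243×131, handset 181 mm), so I'm moving to a hover over the handset.

```bash
cat >> h.py <<'E'
from scipy.spatial.transform import Rotation as Ro
def down(yaw,pitch=0):
    # tool x along world yaw (deg), z down; pitch: z leans towards tool +x
    return Ro.from_euler('z',yaw,degrees=True).as_matrix()@np.diag([1.,-1,-1])@Ro.from_euler('y',pitch,degrees=True).as_matrix()
def togo(p,R):
    s=telemetry.read_state();E=s['ee_rot']
    print('t',round(s['time_s'],2),'pos',np.round(s['ee_pos'],4),'w',round(s['gripper_width'],3),'F',np.round(s['contact_force'],1),'T',np.round(s['torque'],2))
    print('shift cm',np.round(E.T@(np.array(p)-s['ee_pos'])*100,2),'turn',np.round(Ro.from_matrix(E.T@R).as_rotvec(),4))
E
python3 -m pendant '[[3.2,2.95,0,0,0,0,1],[3.2,2.95,0,0,0,0,1],[3.2,2.95,0,0,0,0,1],[3.2,2.95,0,0,0,0,1],[3.2,2.95,0,0,0,0,1],[3.2,2.95,0,0,0,0,1],[3.2,2.95,0,0,0,0,1],[3.2,2.95,0,0,0,0,1],[3.2,2.95,0,0,0,0,1],[3.2,2.95,0,0,0,0,1],[3.2,2.95,0,0,0,0,1],[3.2,2.95,0,0,0,0,1],[3.2,2.95,0,0,0,0,1],[3.2,2.95,0,0,0,0,1],[3.2,2.95,0,0,0,-0.09,1],[3.2,2.95,0,0,0,-0.09,1],[0,0,0,0,0,0,1],[0,0,0,0,0,0,1],[0,0,0,0,0,0,1]]' 30
python3 - <<'E'
from h import *
togo([.556,-.027,.116],down(-13.4))
g=snap('wrist','w1.png'); 
for p in([.644,-.048,.13],[.468,-.006,.13],[.552,-.03,.1]): print(proj(g,p))
E
```

```text
time_s: 2.0
ee_pos: [0.5534, -0.0213, 0.2373]
ee_rot: [[0.971, -0.238, -0.001], [-0.238, -0.971, 0.0], [-0.001, 0.0, -1.0]]
contact_force: [-0.1, 0.9, -0.5]
gripper_width: 1.0
t 2.0 pos [ 0.5534 -0.0213  0.2373] w 1.0 F [-0.1  0.9 -0.5] T [-0.03 -0.01 -0.01]
shift cm [ 0.4   0.49 12.13] turn [ 0.0001  0.0007 -0.0067]
(np.float64(266.22640305065386), np.float64(72.5750830361269))
(np.float64(266.82930786916916), np.float64(281.3127431010264))
(np.float64(270.16298276439693), np.float64(181.5296849370775))
```

View pics/w1.png

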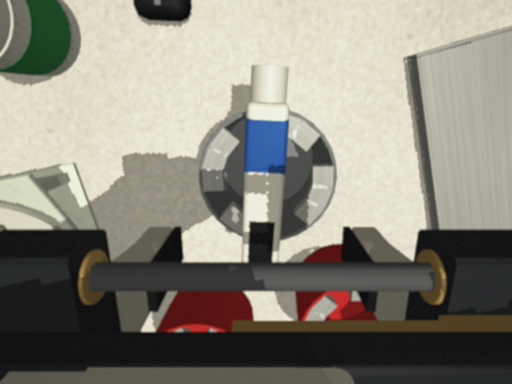

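The wrist view shows the mouthpiece tip at (269,66), against a predicted (266,72). The tub circle is centred at about (268,176), against (270,181). The estimates hold to within 5 mm, so I'm descending and gripping.

```bash
python3 -m pendant '[[0.4,0.25,1.5,0,0,0,1],[0.4,0.25,2,0,0,0,1],[0,0,2,0,0,0,1],[0,0,2,0,0,0,1],[0,0,2,0,0,0,1],[0,0,1.6,0,0,0,1],[0,0,1,0,0,0,1],[0,0,0,0,0,0,1],[0,0,0,0,0,0,-1],[0,0,0,0,0,0,-1],[0,0,0,0,0,0,-1],[0,0,0,0,0,0,-1],[0,0,0,0,0,0,-1],[0,0,0,0,0,0,-1]]' 30
python3 -m pendant '[[0,0,-0.5,0,0,0,-1],[0,0,-1.5,0,0,0,-1],[0,0,-2,0,0,0,-1],[0,0,-2,0,0,0,-1],[0,0,-2,0,0,0,-1],[0,0,-2,0,0,0,-1],[0,0,0,0,0,0,-1],[0,0,0,0,0,0,-1]]'
python3 - <<'E'
from h import *
togo([.508,-.279,.12],down(2.2))
t=load('top1.png'); w=load('w1.png')
print('tip',px2w(w,269,66,.115),'tub',px2w(w,267.5,176,.1))
print('tray corner',px2w(w,405,57,.022))
g=snap('wrist','w2.png')
E
```

```text
time_s: 3.45
ee_pos: [0.5604, -0.0284, 0.1167]
ee_rot: [[0.971, -0.238, 0.0], [-0.238, -0.971, 0.0], [0.0, -0.0, -1.0]]
contact_force: [-0.2, 0.4, 0.6]
gripper_width: 0.519
time_s: 4.25
ee_pos: [0.56, -0.0283, 0.2163]
ee_rot: [[0.971, -0.238, -0.0], [-0.238, -0.971, 0.001], [-0.0, -0.001, -1.0]]
contact_force: [-0.8, -0.0, -3.8]
gripper_width: 0.386
t 4.25 pos [ 0.56   -0.0283  0.2163] w 0.386 F [-0.8 -0.  -3.8] T [-0.06  0.04 -0.04]
shift cm [ 0.91 25.6   9.61] turn [-6.000e-04  2.000e-04 -2.785e-01]
tip [ 0.64923368 -0.05178039  0.115     ] tub [ 0.55777533 -0.02882675  0.1       ]
tray corner [ 0.63068739 -0.19903721  0.022     ]
```

View pics/w2.png

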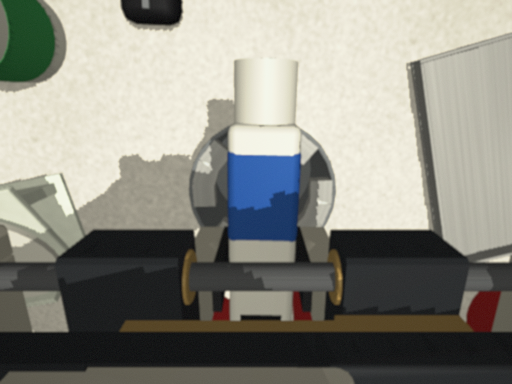

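The handset is held (opening 34 mm, mouthpiece at (266,90)). I'll check how deep it sits in the grip from its apparent width, and carry it over the tray.

```bash
python3 - <<'E'
from h import *
g=load('w2.png'); a=g['frame'].astype(int)
m=(a[:,:,2]>a[:,:,0]+60)
for r in(165,185,205,225):
    c=np.where(m[r])[0]; print(r,c.min(),c.max())
    for z in(.205,.22,.235): print(z, round(np.linalg.norm(px2w(g,c.max()+1,r,z)-px2w(g,c.min(),r,z)),4))
E
python3 -m pendant '[[0,2.5,0,0,0,-0.07,-1],[0,3.3,0,0,0,-0.07,-1],[0.5,3.3,0,0,0,-0.07,-1],[0.5,3.3,0,0,0,-0.07,-1],[0.5,3.3,0,0,0,0,-1],[0.5,3.3,0,0,0,0,-1],[0.5,3.3,0,0,0,0,-1],[0,2,0,0,0,0,-1],[0,0,0,0,0,0,-1],[0,0,0,0,0,0,-1]]'
python3 - <<'E'
from h import *
togo([.51,-.275,.05],down(2.2))
E
```

```text
165 228 299
0.205 0.0369
0.22 0.0334
0.235 0.0299
185 228 298
0.205 0.0371
0.22 0.0336
0.235 0.0301
205 228 296
0.205 0.0367
0.22 0.0332
0.235 0.0298
225 230 295
0.205 0.0358
0.22 0.0324
0.235 0.029
time_s: 5.3
ee_pos: [0.5735, -0.2701, 0.2147]
ee_rot: [[0.999, 0.039, -0.003], [0.039, -0.999, 0.001], [-0.003, -0.001, -1.0]]
contact_force: [0.2, -0.1, -3.1]
gripper_width: 0.386
t 5.3 pos [ 0.5735 -0.2701  0.2147] w 0.386 F [ 0.2 -0.1 -3.1] T [-0.06  0.02  0.03]
shift cm [-6.32  0.26 16.49] turn [-0.001   0.0028  0.0005]
```

The sleeve's apparent width puts the handset's underside about 28 mm below the TCP, because I lifted while the fingers were still closing. I'll descend to just above that and then feel for contact.

```bash
python3 -m pendant '[[-1.6,0.1,1,0,0,0,-1],[-1.6,0.1,2,0,0,0,-1],[-1.6,0.1,2,0,0,0,-1],[-1.5,0,2,0,0,0,-1],[0,0,2,0,0,0,-1],[0,0,2,0,0,0,-1],[0,0,2,0,0,0,-1],[0,0,1.5,0,0,0,-1],[0,0,1,0,0,0,-1],[0,0,0.5,0,0,0,-1],[0,0,0.3,0,0,0,-1],[0,0,0,0,0,0,-1],[0,0,0,0,0,0,-1]]'
python3 -m pendant '[[0,0,0.2,0,0,0,-1],[0,0,0.2,0,0,0,-1],[0,0,0.2,0,0,0,-1],[0,0,0,0,0,0,-1]]'
python3 -m pendant '[[0,0,0.2,0,0,0,-1],[0,0,0.2,0,0,0,-1],[0,0,0,0,0,0,-1]]'
python3 -m pendant '[[0,0,0.2,0,0,0,-1],[0,0,0.1,0,0,0,-1],[0,0,0,0,0,0,-1]]'
```

```text
time_s: 6.6
ee_pos: [0.512, -0.2756, 0.0542]
ee_rot: [[0.999, 0.04, 0.001], [0.04, -0.999, -0.0], [0.001, 0.0, -1.0]]
contact_force: [0.4, -0.6, -2.0]
gripper_width: 0.385
time_s: 7.0
ee_pos: [0.5113, -0.2755, 0.0472]
ee_rot: [[0.999, 0.04, -0.0], [0.04, -0.999, 0.0], [-0.0, -0.0, -1.0]]
contact_force: [-0.2, -0.3, -2.3]
gripper_width: 0.385
time_s: 7.3
ee_pos: [0.5113, -0.2754, 0.0432]
ee_rot: [[0.999, 0.04, -0.001], [0.04, -0.999, 0.0], [-0.001, -0.0, -1.0]]
contact_force: [0.3, -0.1, -3.5]
gripper_width: 0.387
time_s: 7.6
ee_pos: [0.5114, -0.2755, 0.0404]
ee_rot: [[0.999, 0.04, -0.0], [0.04, -0.999, 0.0], [-0.0, -0.0, -1.0]]
contact_force: [-0.5, -0.7, -2.8]
gripper_width: 0.382
```

```bash
python3 -m pendant '[[0,0,0.2,0,0,0,-1],[0,0,0.2,0,0,0,-1],[0,0,0,0,0,0,-1]]'
python3 -m pendant '[[0,0,0.2,0,0,0,-1],[0,0,0.1,0,0,0,-1],[0,0,0,0,0,0,-1]]'
python3 -m pendant '[[0,0,0.15,0,0,0,-1],[0,0,0.15,0,0,0,-1],[0,0,0,0,0,0,-1]]'
```

```text
time_s: 7.9
ee_pos: [0.5113, -0.2754, 0.0362]
ee_rot: [[0.999, 0.04, -0.001], [0.04, -0.999, 0.0], [-0.001, -0.0, -1.0]]
contact_force: [0.3, -0.2, -3.1]
gripper_width: 0.384
time_s: 8.2
ee_pos: [0.5114, -0.2755, 0.0334]
ee_rot: [[0.999, 0.04, -0.0], [0.04, -0.999, 0.0], [-0.0, -0.0, -1.0]]
contact_force: [-0.5, -0.2, -2.3]
gripper_width: 0.387
time_s: 8.5
ee_pos: [0.5114, -0.2755, 0.0303]
ee_rot: [[0.999, 0.04, -0.0], [0.04, -0.999, 0.0], [-0.0, -0.0, -1.0]]
contact_force: [-0.4, -0.0, -2.6]
gripper_width: 0.387
```

```bash
python3 -m pendant '[[0,0,0.15,0,0,0,-1],[0,0,0.15,0,0,0,-1],[0,0,0,0,0,0,-1]]'
python3 -m pendant '[[0,0,0.15,0,0,0,-1],[0,0,0.1,0,0,0,-1],[0,0,0,0,0,0,-1]]'
python3 -m pendant '[[0,0,0.1,0,0,0,-1],[0,0,0.1,0,0,0,-1],[0,0,0,0,0,0,-1]]'
```

```text
time_s: 8.8
ee_pos: [0.5117, -0.2756, 0.029]
ee_rot: [[0.999, 0.041, 0.001], [0.041, -0.999, -0.0], [0.001, 0.0, -1.0]]
contact_force: [-3.9, 2.7, 11.7]
gripper_width: 0.385
time_s: 9.1
ee_pos: [0.5119, -0.2756, 0.0287]
ee_rot: [[0.999, 0.041, 0.002], [0.041, -0.999, -0.001], [0.002, 0.001, -1.0]]
contact_force: [-10.1, 8.2, 32.6]
gripper_width: 0.38
time_s: 9.4
ee_pos: [0.5126, -0.2756, 0.0273]
ee_rot: [[0.999, 0.041, 0.003], [0.041, -0.999, -0.001], [0.003, 0.001, -1.0]]
contact_force: [-9.7, 10.3, 36.0]
gripper_width: 0.388
```

Contact came at TCP 0.029, as predicted. I'll relax the push, open part way and lift off.

```bash
python3 -m pendant '[[0,0,-0.15,0,0,0,-1],[0,0,-0.1,0,0,0,-1],[0,0,0,0,0,0,0.0],[0,0,0,0,0,0,0.1],[0,0,0,0,0,0,0.15],[0,0,0,0,0,0,0.15],[0,0,-0.5,0,0,0,0.15],[0,0,-1,0,0,0,0.15],[0,0,-3,0,0,0,0.3],[0,0,-4,0,0,0,0.6],[0,0,-4,0,0,0,1],[0,0,-4,0,0,0,1],[0,0,-4,0,0,0,1],[0,3,0,0,0,0,1],[0,0,0,0,0,0,1]]'
python3 - <<'E'
from h import *
g=snap('wrist','w3.png');t=snap('top','top2.png')
A=cv2.resize(t['frame'][:,:,::-1][130:260,140:380],(800,433),interpolation=cv2.INTER_CUBIC)
cv2.imwrite('pics/top2c.png',A)
togo([.52,.25,.24],down(5))
E
```

```text
time_s: 10.9
ee_pos: [0.5134, -0.3073, 0.2331]
ee_rot: [[0.999, 0.039, 0.004], [0.039, -0.999, -0.001], [0.004, 0.002, -1.0]]
contact_force: [-0.5, 1.1, -0.6]
gripper_width: 1.0
t 11.0 pos [ 0.5123 -0.3056  0.2309] w 0.998 F [0.4 1.1 0.1] T [-0.02  0.06  0.04]
shift cm [  2.94 -55.49  -0.9 ] turn [-0.0003 -0.0002 -0.0484]
```

View pics/top2c.png

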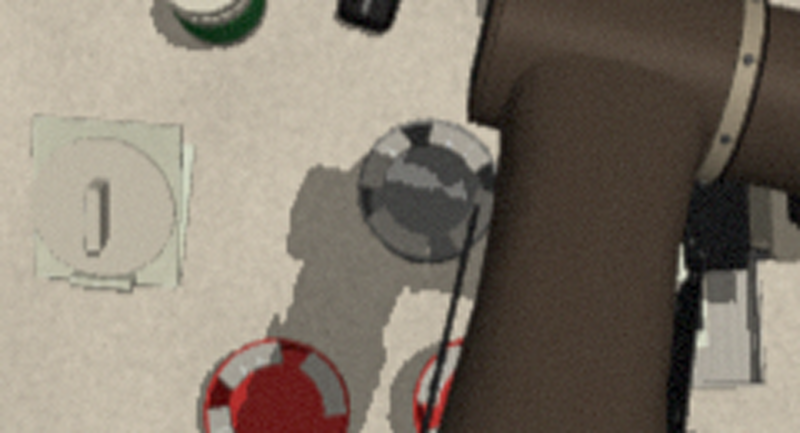

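The top view shows the tub clear (ring centre about (430,190), notches near (418,133) and (368,205)), but the arm hides the tray. I'll pass over the tub for a look from the wrist.

```bash
python3 -m pendant '[[0.6,-3,-0.1,0,0,-0.048,1],[0.6,-4,0,0,0,0,1],[0.6,-4,0,0,0,0,1],[0.6,-4,0,0,0,0,1],[0.6,-4,0,0,0,0,1],[0.6,-4,0,0,0,0,1],[0,-4,0,0,0,0,1],[0,0,0,0,0,0,1],[0,0,0,0,0,0,1],[0,0,0,0,0,0,1]]'
python3 - <<'E'
from h import *
g=snap('wrist','w4.png');t=snap('top','top3.png')
print(proj(g,[.556,-.029,.1]))
A=cv2.resize(g['frame'][:,:,::-1][60:260,140:400],(520,400),interpolation=cv2.INTER_CUBIC)
B=cv2.resize(t['frame'][:,:,::-1][150:260,300:380],(280,385),interpolation=cv2.INTER_CUBIC)
C=np.zeros((400,800,3),np.uint8);C[:,:520]=A;C[:385,520:]=B
cv2.imwrite('pics/c4.png',C)
togo([.52,.25,.24],down(5))
E
```

```text
time_s: 12.0
ee_pos: [0.5259, -0.0338, 0.2314]
ee_rot: [[0.996, 0.088, -0.001], [0.088, -0.996, -0.0], [-0.001, 0.0, -1.0]]
contact_force: [-1.1, 0.2, -1.1]
gripper_width: 1.0
(np.float64(258.47386404597194), np.float64(150.7336688825294))
t 12.1 pos [ 0.5261 -0.0344  0.2314] w 0.998 F [-0.4  0.1  0. ] T [-0.08  0.01  0.03]
shift cm [  1.87 -28.38  -0.87] turn [ 0.0001  0.0005 -0.0002]
```

View pics/c4.png

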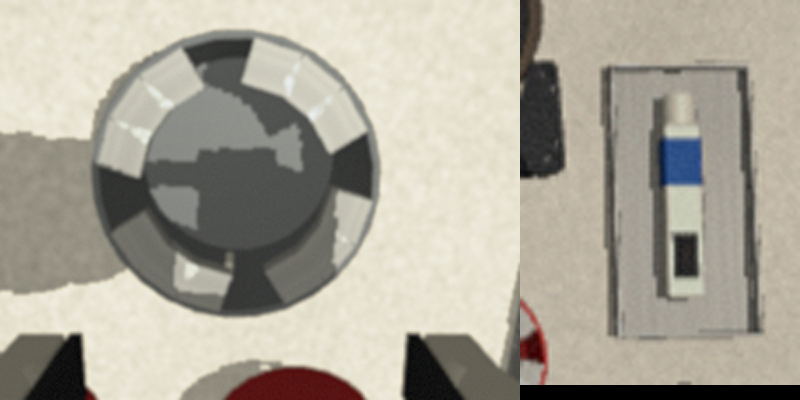

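The handset lies flat at the tray's centre. The ring in the crop is centred at (235,173), with notches at (219,50), (352,167), (250,285) and (122,195). That makes the ring about 7° counter-clockwise of the tool. Next is the pitched hover at the lid.

```bash
python3 -m pendant '[[-0.5,-3.0,0.2,0,0,0,1],[-0.5,-4,0.4,0,0,0,1],[-0.5,-4,0.4,0,0,0,1],[-0.5,-4,0.4,0,0,0,1],[-0.5,-4,0.4,0,0,0,1],[-0.5,-4,0.4,0,0.0,0,1],[-0.5,-4,0.4,0,0.0,0,1],[-0.4,-4,0.4,0,0.0,0,1],[0,-0.6,0,0,0.1454,0,1],[0,0,0,0,0.1454,0,1],[0,0,0,0,0.1454,0,1],[0,0,0,0,0,0,1],[0,0,0,0,0,0,1],[0,0,0,0,0,0,1]]'
python3 - <<'E'
from h import *
w=load('w4.png')
f=lambda u,v:px2w(w,140+u/2,60+v/2,.1)
c=f(235,173);print('tub',c)
for u,v in((219,50),(352,167),(250,285),(122,195)):
    d=f(u,v)-c; print(np.degrees(np.arctan2(d[1],d[0])),np.linalg.norm(d))
t=load('top2.png');q=lambda u,v,z:px2w(t,140+u/3.333,130+v/3.333,z)
print('lid',q(105,210,.06),'fin',q(98,181,.105),q(92,253,.08))
g=snap('wrist','w5.png');togo([.52,.277,.08],down(5,25))
cv2.imwrite('pics/w5.png',cv2.resize(g['frame'][:,:,::-1],(800,600),interpolation=cv2.INTER_CUBIC))
E
```

```text
time_s: 13.5
ee_pos: [0.4663, 0.2744, 0.2045]
ee_rot: [[0.923, 0.077, 0.377], [0.074, -0.997, 0.023], [0.377, 0.007, -0.926]]
contact_force: [0.1, -0.0, 0.5]
gripper_width: 1.002
tub [ 0.55968894 -0.02782024  0.1       ]
12.194883472067868 0.05218525657074048
-82.05653995162899 0.05184881098410755
-167.5886540212687 0.052886121467039034
106.03261215583265 0.05161178262554343
lid [0.53262194 0.27288267 0.06      ] fin [0.55343976 0.26961405 0.105     ] [0.49020037 0.27748548 0.08      ]
t 13.55 pos [0.4664 0.2747 0.2046] w 1.001 F [-0.3 -0.1 -0.4] T [-0.02  1.27  0.02]
shift cm [ 0.26  0.1  13.56] turn [ 0.0102  0.0492 -0.0069]
```

View pics/w5.png

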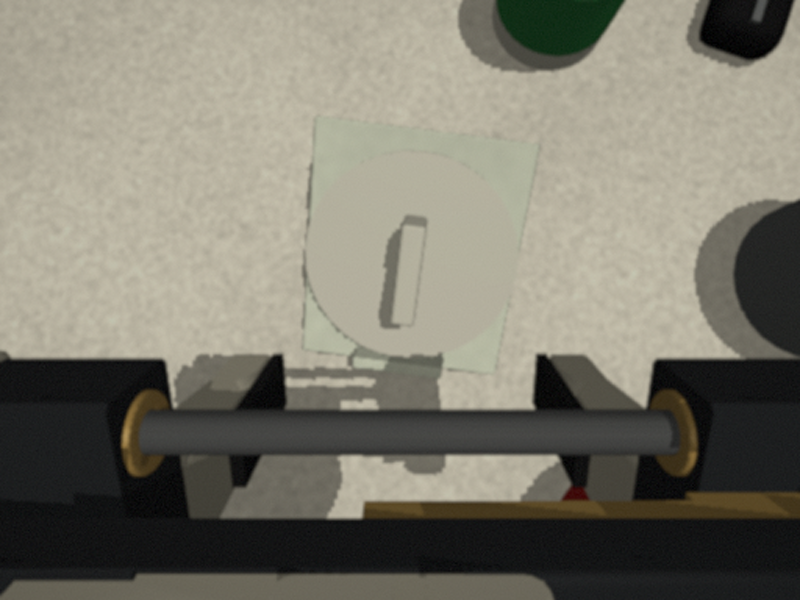

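The lid and fin are clear here: fin top face corners at about (402,225), (427,227), (413,326) and (393,323), and disc extents 305-518 × 150-357. The rest is turned about -2°. I'll fit the lid's pose.

```bash
python3 - <<'E'
from h import *
from scipy.optimize import least_squares
w=load('w5.png'); t=load('top1.png')
th=np.linspace(0,2*np.pi,181)
disc=np.c_[.068*np.cos(th),.068*np.sin(th),0*th+.006]
cor=np.array([[.03,.007,.042],[.03,-.007,.042],[-.03,-.007,.042],[-.03,.007,.042]])
def R(yaw): return Ro.from_euler('zy',[yaw,-25],degrees=True).as_matrix()
def pr(g,P): return np.array([proj(g,p) for p in P])
def ext(a): return np.array([a[:,0].min(),a[:,0].max(),a[:,1].min(),a[:,1].max()])
def f(x):
    T=lambda P:P@R(x[3]).T+x[:3]
    r1=(pr(w,T(cor))-np.array([[402,225],[427,227],[413,326],[393,323]])/1.5625).ravel()
    r2=ext(pr(w,T(disc)))-np.array([305,518,150,357])/1.5625
    r3=ext(pr(t,T(disc)))-(140+np.array([50,264,155,364])/5)
    return np.r_[r1,r2,r3]
s=least_squares(f,[.53,.27,.05,-2],x_scale=[.01,.01,.01,1])
print(s.x,np.round(s.fun,1))
n=R(s.x[3])[:,2]; fin=s.x[:3]+.024*n; print('fin',fin,'n',n)
# rest board height under lid centre expected: seating - feet 8mm
tool=down(s.x[3],25)
for k in(.07,-.0): togo(fin+n*k+.008*tool[:,2]*0,tool)
E
```

```text
[ 0.53842057  0.27694903  0.05203659 -2.1961848 ] [ 0.3 -0.5  0.3  0.   1.4  0.2 -0.8  0.5  0.  -0.7  0.4 -0.4 -1.1 -0.7
 -0.  -0.4]
fin [0.52827774 0.27694903 0.07378797] n [-0.42261826  0.          0.90630779]
t 13.55 pos [0.4664 0.2747 0.2046] w 1.001 F [-0.3 -0.1 -0.4] T [-0.02  1.27  0.02]
shift cm [ 0.45 -0.02  7.46] turn [-0.0401  0.0487  0.1082]
t 13.55 pos [0.4664 0.2747 0.2046] w 1.001 F [-0.3 -0.1 -0.4] T [-0.02  1.27  0.02]
shift cm [ 0.78  0.16 14.45] turn [-0.0401  0.0487  0.1082]
```

```bash
python3 -m pendant '[[0,0,1,-0.04,0.048,0.108,1],[0.4,0,2,0,0,0,1],[0.4,0,2,0,0,0,1],[0,0,2,0,0,0,1],[0,0,0,0,0,0,1],[0,0,0,0,0,0,1],[0,0,0,0,0,0,1]]'
python3 - <<'E'
from h import *
R=down(-2.2,25); togo(np.array([.5283,.277,.0738])+R[:,2]*.003,R)
g=snap('wrist','w6.png')
L=np.array([.5384,.277,.052])
lid=np.c_[R[:,0],-R[:,1],-R[:,2]]
print([np.round(proj(g,L+lid@np.array(c)),0).tolist() for c in([.03,.007,.042],[.03,-.007,.042],[-.03,-.007,.042],[-.03,.007,.042])])
E
```

```text
time_s: 14.25
ee_pos: [0.5018, 0.2731, 0.1456]
ee_rot: [[0.909, -0.022, 0.417], [-0.018, -1.0, -0.012], [0.417, 0.003, -0.909]]
contact_force: [0.2, -0.4, 0.1]
gripper_width: 1.002
t 14.25 pos [0.5018 0.2731 0.1456] w 1.002 F [ 0.2 -0.4  0.1] T [ 0.    1.36 -0.  ]
shift cm [-0.59 -0.47  7.93] turn [-0.0039  0.0064  0.0164]
[[243.0, 178.0], [264.0, 178.0], [262.0, 258.0], [243.0, 258.0]]
```

View pics/w6.png

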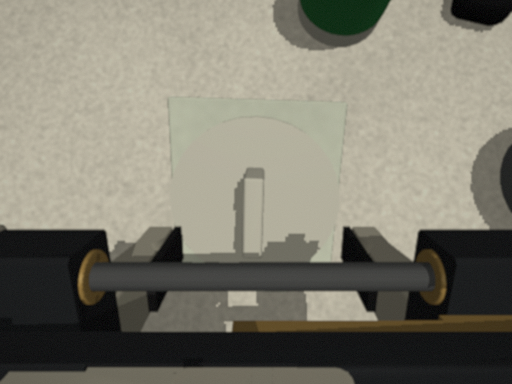

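The fin top face at (244-264, 178-255) matches the prediction (243-264, 178-258). Descending along the lid normal and gripping, giving the fingers full time to close.

```bash
python3 -m pendant '[[-0.3,-0.25,1,0,0.006,0.016,1],[-0.3,-0.2,1.5,0,0,0,1],[0,0,1.5,0,0,0,1],[0,0,1.5,0,0,0,1],[0,0,1,0,0,0,1],[0,0,0.6,0,0,0,1],[0,0,0.3,0,0,0,1],[0,0,0.1,0,0,0,1],[0,0,0,0,0,0,1],[0,0,0,0,0,0,1]]' 40
python3 - <<'E'
from h import *
R=down(-2.2,25); togo(np.array([.5283,.277,.0738])+R[:,2]*.003,R)
E
```

```text
time_s: 15.3
ee_pos: [0.5272, 0.2773, 0.0756]
ee_rot: [[0.907, -0.035, 0.421], [-0.033, -0.999, -0.013], [0.421, -0.001, -0.907]]
contact_force: [-0.5, 0.3, 0.5]
gripper_width: 1.0
t 15.3 pos [0.5272 0.2773 0.0756] w 1.0 F [-0.5  0.3  0.5] T [0.04 1.42 0.  ]
shift cm [0.02 0.03 0.51] turn [-0.0027  0.002   0.0023]
```

```bash
python3 -m pendant '[[0,0,0.2,0,0,0,1],[0,0,0.2,0,0,0,1],[0,0,0,0,0,0,1],[0,0,0,0,0,0,-1],[0,0,0,0,0,0,-1],[0,0,0,0,0,0,-1],[0,0,0,0,0,0,-1],[0,0,0,0,0,0,-1],[0,0,0,0,0,0,-1],[0,0,0,0,0,0,-1],[0,0,0,0,0,0,-1],[0,0,0,0,0,0,-1],[0,0,0,0,0,0,-1]]' 40
```

```text
time_s: 16.6
ee_pos: [0.5289, 0.2772, 0.0729]
ee_rot: [[0.908, -0.037, 0.418], [-0.033, -0.999, -0.016], [0.418, 0.001, -0.909]]
contact_force: [-4.0, 0.4, 3.4]
gripper_width: 0.16
```

Gripped at 14 mm, the fin thickness. Lifting along the normal, levelling, and moving up.

```bash
python3 -m pendant '[[0,0,-0.5,0,0,0,-1],[0,0,-1.5,0,0,0,-1],[0,0,-2,0,0,0,-1],[0,0,-3,0,0,0,-1],[0,0,-3,0,-0.1,0,-1],[0,0,-3,0,-0.1,0,-1],[0,0,-2,0,-0.1,0,-1],[0,0,0,0,-0.1,0,-1],[0,0,0,0,-0.03,0,-1],[0,0,0,0,0,0,-1],[0,0,0,0,0,0,-1],[0,0,0,0,0,0,-1]]'
python3 - <<'E'
from h import *
togo([.559,-.028,.20],down(12.3))
snap('wrist','w7.png')
E
```

```text
time_s: 17.8
ee_pos: [0.4974, 0.2706, 0.192]
ee_rot: [[0.991, -0.056, 0.121], [-0.054, -0.998, -0.021], [0.122, 0.015, -0.992]]
contact_force: [-0.1, -0.4, -1.6]
gripper_width: 0.153
t 17.8 pos [0.4974 0.2706 0.192 ] w 0.153 F [-0.1 -0.4 -1.6] T [ 0.06  0.59 -0.03]
shift cm [ 7.8  29.48  0.59] turn [ 0.0311 -0.1193 -0.2693]
```

View pics/w7.png

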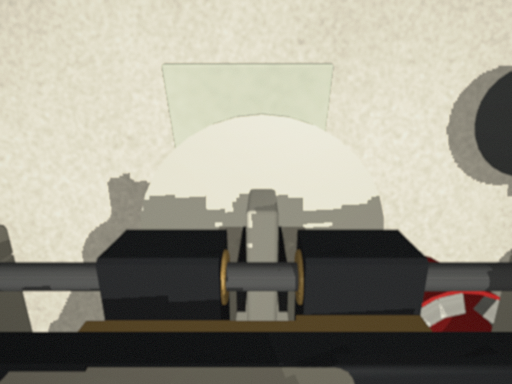

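The lid is held squarely, with its disc outline centred on the fin at (262,200). Levelling it, turning to the ring's angle and carrying it over the tub.

```bash
python3 -m pendant '[[0,0,0,0.03,-0.06,0,-1],[0,0,0,0,-0.06,0,-1],[1,2,0,0,0,-0.05,-1],[1,4,0,0,0,-0.05,-1],[1,4,0,0,0,-0.05,-1],[1,4,0,0,0,-0.05,-1],[1,4,0,0,0,-0.05,-1],[1,4,0,0,0,-0.02,-1],[0,3,0,0,0,0,-1],[0,0,0,0,0,0,-1],[0,0,0,0,0,0,-1],[0,0,0,0,0,0,-1]]'
python3 - <<'E'
from h import *
togo([.559,-.028,.20],down(12.3))
E
```

```text
time_s: 19.05
ee_pos: [0.5821, 0.0284, 0.1889]
ee_rot: [[0.976, 0.216, 0.003], [0.216, -0.976, 0.017], [0.007, -0.015, -1.0]]
contact_force: [-0.2, 0.1, -2.3]
gripper_width: 0.158
t 19.05 pos [0.5821 0.0284 0.1889] w 0.158 F [-0.2  0.1 -2.3] T [-0.08 -0.   -0.04]
shift cm [-3.46  4.99 -1.21] turn [-0.0155 -0.0066  0.0027]
```

```bash
python3 -m pendant '[[-1.7,2.5,0,-0.0155,-0.0066,0,-1],[-1.75,2.5,1,0,0,0,-1],[0,0,1,0,0,0,-1],[0,0,1,0,0,0,-1],[0,0,0,0,0,0,-1],[0,0,0,0,0,0,-1]]'
python3 - <<'E'
from h import *
togo([.5585,-.0285,.131],down(12.1))
g=snap('wrist','w8.png')
s=telemetry.read_state();E=s['ee_rot'];p=s['ee_pos']
th=np.radians(np.arange(0,360,15))
im=cv2.resize(g['frame'][:,:,::-1],(800,600),interpolation=cv2.INTER_CUBIC)
o=p+E[:,2]*.023
for a in np.radians(np.arange(0,360,6)):
    q=o+E@np.array([.068*np.cos(a),.068*np.sin(a),-.006]); u=proj(g,q); cv2.circle(im,(int(u[0]*1.5625),int(u[1]*1.5625)),1,(0,0,255),-1)
    q=np.array([.5585,-.0285,.1])+.065*np.array([np.cos(a),np.sin(a),0]); u=proj(g,q); cv2.circle(im,(int(u[0]*1.5625),int(u[1]*1.5625)),1,(255,0,0),-1)
cv2.imwrite('pics/w8b.png',im)
E
```

```text
time_s: 19.65
ee_pos: [0.5599, -0.0273, 0.1585]
ee_rot: [[0.976, 0.217, -0.0], [0.217, -0.976, -0.0], [-0.0, 0.0, -1.0]]
contact_force: [-0.5, 0.2, -2.7]
gripper_width: 0.156
t 19.65 pos [ 0.5599 -0.0273  0.1585] w 0.156 F [-0.5  0.2 -2.7] T [-0.05 -0.05 -0.03]
shift cm [-0.16  0.08  2.75] turn [0.0001 0.0001 0.0071]
```

View pics/w8b.png

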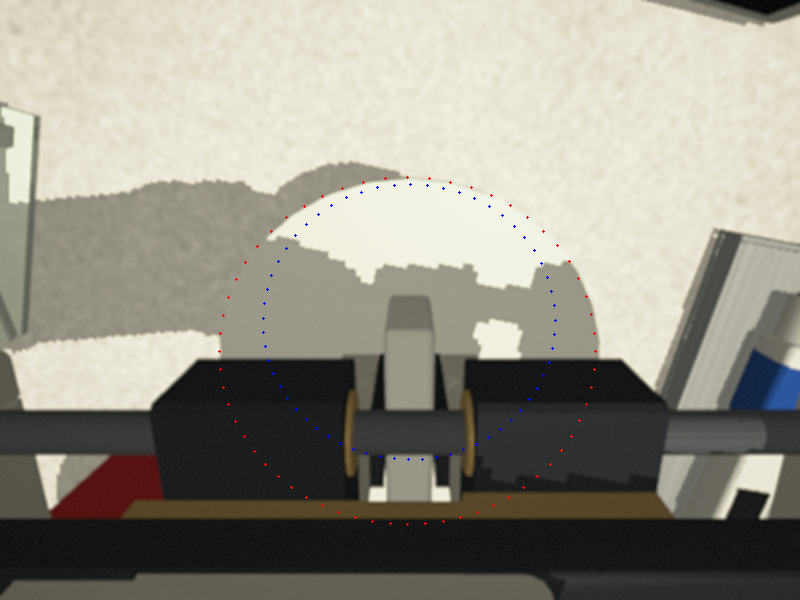

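The projected disc (red dots) falls on the lid edge at (410,178), (222,340) and (597,340), so the lid is level and centred in the grip. Lowering it gently while watching the force.

```bash
python3 -m pendant '[[-0.1,0.05,0.8,0,0,0,-1],[0,0,0.8,0,0,0,-1],[0,0,0.3,0,0,0,-1],[0,0,0.2,0,0,0,-1],[0,0,0,0,0,0,-1],[0,0,0,0,0,0,-1]]'
python3 -m pendant '[[0,0,0.2,0,0,0,-1],[0,0,0.2,0,0,0,-1],[0,0,0.2,0,0,0,-1],[0,0,0,0,0,0,-1]]'
python3 -m pendant '[[0,0,0.2,0,0,0,-1],[0,0,0,0,0,0,-1]]'
python3 -m pendant '[[0,0,0.15,0,0,0,-1],[0,0,0,0,0,0,-1]]'
```

```text
time_s: 20.3
ee_pos: [0.5589, -0.029, 0.1376]
ee_rot: [[0.977, 0.215, 0.0], [0.215, -0.977, 0.0], [0.0, -0.0, -1.0]]
contact_force: [-0.2, 0.5, -2.4]
gripper_width: 0.162
time_s: 20.7
ee_pos: [0.5585, -0.029, 0.1311]
ee_rot: [[0.977, 0.215, -0.0], [0.215, -0.977, 0.0], [-0.0, -0.0, -1.0]]
contact_force: [0.2, 0.6, -3.1]
gripper_width: 0.157
time_s: 20.9
ee_pos: [0.5586, -0.029, 0.1292]
ee_rot: [[0.977, 0.215, -0.0], [0.215, -0.977, 0.0], [-0.0, -0.0, -1.0]]
contact_force: [-0.1, 0.1, -2.5]
gripper_width: 0.155
time_s: 21.1
ee_pos: [0.5586, -0.029, 0.1278]
ee_rot: [[0.977, 0.215, -0.0], [0.215, -0.977, 0.0], [-0.0, -0.0, -1.0]]
contact_force: [-1.5, -0.3, -2.8]
gripper_width: 0.158
```

Still no ring contact below 0.131, so the feet are probably entering the notches. Continuing.

```bash
python3 -m pendant '[[0,0,0.15,0,0,0,-1],[0,0,0.1,0,0,0,-1],[0,0,0,0,0,0,-1]]'
python3 -m pendant '[[0,0,0.15,0,0,0,-1],[0,0,0,0,0,0,-1]]'
python3 -m pendant '[[0,0,0.1,0,0,0,-1],[0,0,0,0,0,0,-1]]'
python3 -m pendant '[[0,0,0.1,0,0,0,-1],[0,0,0,0,0,0,-1]]'
```

```text
time_s: 21.4
ee_pos: [0.5586, -0.029, 0.1253]
ee_rot: [[0.977, 0.215, -0.0], [0.215, -0.977, 0.0], [-0.0, -0.0, -1.0]]
contact_force: [0.3, -0.8, -2.3]
gripper_width: 0.154
time_s: 21.6
ee_pos: [0.5586, -0.0289, 0.1238]
ee_rot: [[0.977, 0.215, -0.0], [0.215, -0.977, 0.0], [-0.0, -0.0, -1.0]]
contact_force: [-0.2, 0.1, -1.6]
gripper_width: 0.154
time_s: 21.8
ee_pos: [0.5587, -0.0289, 0.1229]
ee_rot: [[0.977, 0.215, -0.0], [0.215, -0.977, 0.0], [-0.0, -0.0, -1.0]]
contact_force: [-0.5, 0.6, -3.1]
gripper_width: 0.159
time_s: 22.0
ee_pos: [0.5586, -0.029, 0.1219]
ee_rot: [[0.977, 0.215, -0.0], [0.215, -0.977, 0.0], [-0.0, -0.0, -1.0]]
contact_force: [0.6, 0.3, -3.0]
gripper_width: 0.158
```

```bash
python3 -m pendant '[[0,0,0.1,0,0,0,-1],[0,0,0,0,0,0,-1]]'
python3 -m pendant '[[0,0,0.1,0,0,0,-1],[0,0,0,0,0,0,-1]]'
python3 -m pendant '[[0,0,0.1,0,0,0,-1],[0,0,0,0,0,0,-1]]'
```

```text
time_s: 22.2
ee_pos: [0.5587, -0.0289, 0.1209]
ee_rot: [[0.977, 0.215, -0.0], [0.215, -0.977, 0.0], [-0.0, -0.0, -1.0]]
contact_force: [0.5, -0.1, -2.9]
gripper_width: 0.159
time_s: 22.4
ee_pos: [0.5589, -0.0289, 0.1203]
ee_rot: [[0.977, 0.215, 0.0], [0.215, -0.977, 0.0], [0.0, 0.0, -1.0]]
contact_force: [-0.4, -0.1, 0.7]
gripper_width: 0.16
time_s: 22.6
ee_pos: [0.5589, -0.0289, 0.1201]
ee_rot: [[0.976, 0.216, 0.001], [0.216, -0.976, 0.0], [0.001, 0.0, -1.0]]
contact_force: [-2.5, 0.7, 9.6]
gripper_width: 0.162
```

Firm contact at TCP 0.1205, which matches the rim (0.123 predicted) and not the ring top (0.131). Relaxing, releasing and lifting clear.

```bash
python3 -m pendant '[[0,0,-0.05,0,0,0,-1],[0,0,0,0,0,0,-1],[0,0,0,0,0,0,-0.3],[0,0,0,0,0,0,-0.1],[0,0,0,0,0,0,0],[0,0,0,0,0,0,0.2],[0,0,0,0,0,0,0.2],[0,0,0,0,0,0,0.2],[0,0,-0.5,0,0,0,0.2],[0,0,-1,0,0,0,0.2],[0,0,-2,0,0,0,0.2],[0,0,-3,0,0,0,0.2],[0,0,-4,0,0,0,0.2],[0,0,-3,0,0,0,0.2],[0,0,0,0,0,0,0.2],[0,0,0,0,0,0,0.2],[0,0,0,0,0,0,0.2]]'
python3 - <<'E'
from h import *
togo([.5585,-.0285,.131],down(12.1))
g=snap('wrist','w9.png');t=snap('top','top9.png')
im=cv2.resize(g['frame'][:,:,::-1],(800,600),interpolation=cv2.INTER_CUBIC)
c=np.array([.5585,-.0285,.1]);R=down(12.1)
for a in np.radians(np.arange(0,360,6)):
  for k,z,col in((.068,.006,(0,0,255)),(.068,.014,(255,0,0))):
    u=proj(g,c+[k*np.cos(a),k*np.sin(a),z]); cv2.circle(im,(int(u[0]*1.5625),int(u[1]*1.5625)),1,col,-1)
b=cv2.resize(t['frame'][:,:,::-1][140:260,200:380],(360,240)); im[:240,440:]=b
cv2.imwrite('pics/w9b.png',im)
E
```

```text
time_s: 24.3
ee_pos: [0.5581, -0.029, 0.254]
ee_rot: [[0.977, 0.215, -0.001], [0.215, -0.977, 0.0], [-0.001, -0.0, -1.0]]
contact_force: [-0.1, 0.1, -0.5]
gripper_width: 0.604
t 24.3 pos [ 0.5581 -0.029   0.254 ] w 0.604 F [-0.1  0.1 -0.5] T [-0.07 -0.02 -0.03]
shift cm [ 0.06 -0.04 12.3 ] turn [-0.0004  0.0008  0.0055]
```

View pics/w9b.png

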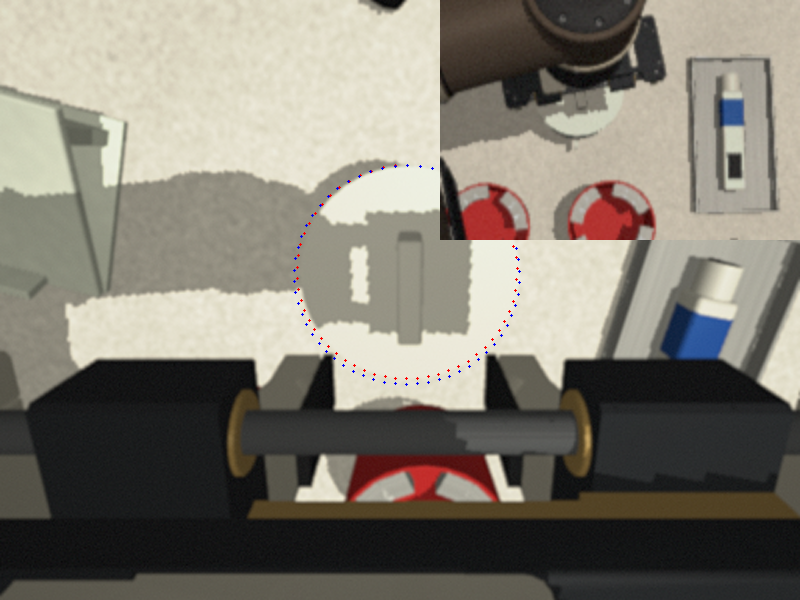

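The disc outline at (297-520, 165-380) follows the seated-height (red) circle, centred and symmetric. The handset is still flat mid-tray, and the fingers are clear. Handing in.

```bash
python3 -c "
from bench import manip; print(manip.job_done())"
```

```text
the job is handed in; nothing more can be done
None
```

I laid the handset flat in the middle of the tray. The lid went from its rest onto the tub with its feet turned to the ring angle seen from above (about 12°). It went straight down into the notches with no resistance at ring height. I handed in at about 24 s; the interface reported no verdict.

**Last checks**
- **Lid:** firm contact came with the TCP at 0.1205 m. I had predicted 0.123 m for seated and 0.131 m for feet standing on the ring, so it is home, though 2.5 mm off the estimate. The final picture shows the lid centred and released, and it fits the seated outline, but the seated and 8 mm high outlines differ only slightly there. Seating therefore rests mainly on the contact height.
- **Handset:** lies near the tray's centre and released in the last top view.
- **Robot:** about 13 cm above where it let go of the lid, with no contact force.
- **Bystanders:** I never moved near the canister, timer or mouse, but did not measure their final positions.

**What went wrong or disagreed**
- I lifted the handset before the fingers had fully closed, so it was held about 12 mm higher on the barrel than planned. It did not fall.
- It met the tray floor with up to 36 N, below the 150 N limit.
- The first top-camera estimate of the tub's centre was about 7 mm off the wrist-camera one. I used the wrist value.

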